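# Find the socket for the press nut

## Task

Lay the steel clamp bar across the two posts of the flattening press, nut upwards, down in both notches, and let go of it. Then try the sockets on the bar's hex nut: stand any that is too small upright back on its board, and keep the one that fits pushed fully down over the nut, finishing with the gripper still holding it there (do not let go). Leave the green tin and the black-lidded jar where they stand.

Things in the scene. Friction and masses are not known exactly. Their poses are not given: they have to be found in the camera images.
- press: grey and steel flattening press fixed to the table, base 110 (x) by 236 (y) by 12 mm. Origin: centre of the base's underside, z up. One notched post 91 mm to either side along y; notches 42 mm wide (x), floor 42 mm above the table, cheeks up to 56 mm, flared at the top; outer end stops 198 mm apart along y. Between the posts a round platen (up to 24 mm) and a stud (to 39 mm).
- clamp_bar: loose steel bar 36 mm (x) by 190 mm (y) by 14 mm thick, about 450 g, flat on the table. Origin: centre of its underside, z up. Either end may go to either post. Grip it across the 36 mm at its middle, with the nut between the fingers.
- nut (a point): dark hex nut fixed in the middle of the bar's top, 24 mm across flats, two flats square to the bar's x, standing from 14 to 34 mm above the bar's underside, its top 6 mm bevelled inward to 19 mm. This point: centre of the nut's top; axes as the bar's.
- board: weathered wooden board fixed to the table, 53 mm (x) by 223 mm (y) by 5 mm; origin: centre of its underside. The sockets stand on it in a row 72 mm apart along y.
- socket_1: steel hex socket, 40 mm across, 30 high, with a flatted drive adapter on top: 16 mm thick along the socket's x (grip across this), 24 wide along its y, from 30 to 59 mm above the rim. Starts upright, open end down. Origin: centre of the rim at the open end, z up. Alike outside, the three sockets stand in any order; their hexagonal openings are of three sizes, not told here.
- socket_2: steel hex socket, 40 mm across, 30 high, with a flatted drive adapter on top: 16 mm thick along the socket's x (grip across this), 24 wide along its y, from 30 to 59 mm above the rim. Starts upright, open end down. Origin: centre of the rim at the open end, z up. Its opening, like the others', is 22 mm deep, two flats square to the socket's x.
- socket_3: as socket_1 and socket_2: same outside, origin, axes and mass (150 g). One socket of the three fits the nut with 1.5 mm play a side and its rim then rests on the bar's top. The other two are too small and stop on the nut, their rims about 19 mm above the bar.
- jar_1: bystander: small screw-top powder jar with a black lid, 39 x 39 x 46 mm; origin: centre of its underside
- hinged_tin: bystander: flat green hinged tin, 66 x 89 x 22 mm; origin: centre of its underside
Not all that is in view belongs to the job. Leave any orange or red look-alike of the socket_3 alone.

How it is judged:
By the outcome, as a careful person would: the job done as asked, in the order asked, and still so for the second after the job is handed in, while the arm keeps its last pose, push and grip.
It also fails if it takes over 72 s, if anything falls off the work surface, if the arm or the gripper's body presses on something with over 40 N, if the wrist force passes 120 N, or if a joint passes its speed limit or range.

## Robot

A 7-joint arm with a two-finger parallel gripper is mounted at the origin on a cart in front of the work surface, level with it; the furniture and walls round the work are solid. World frame = base frame: x ahead of the robot, y to its left, z up, the work surface at z = 0. Lengths are in m, angles in rad, forces in N, time in s.
With the tool pointing down it reaches from about 0.4 to 0.85 m from the base axis. Payload 4.5 kg.
Tool frame: the origin (TCP) lies at the very end of the fingers, on their centre line; the grasp point (between the pads) lies 19 mm behind it (r.pinch_z is the distance from the TCP to the grasp point, in m); z points along the fingers, y is the line along which they close (so a half turn about z gives the same grasp; the last joint's range is limited). The gripper opens to 88 mm and grips with 3 to 60 N. Pads are 18 mm wide; open, the fingers measure 123 mm over their backs; the gripper's body (75 mm by 187 mm) begins 45 mm behind the grasp point.
Start: joints at [1.17, 0.689, -0.195, 1.565, 0.157, 0.902, -0.215], TCP at [0.263, -0.567, 0.216] pointing down, gripper open.
Joint ranges: [-3.01, 3.01], [-0.46, 2.08], [-1.47, 1.51], [0.13, 2.56], [-1, 4.14], [0.04, 2.09], [-2.66, 2.66]. Speed limits (rad/s): [2.57, 2.57, 3.14, 3.14, 3.14, 3.14, 3.14].

## Interface

Orientations are given as a unit quaternion [x, y, z, w].
In Python, from plant import r, cams gives the robot as it stands.
- The arm moves only by the shell command python3 -m pendant 'ROWS' [FORCE]. ROWS is JSON, a list of rows, each a list of 3 entries, a list of its own where there are three numbers: the closure, from -1 (fully open) to 1 (shut), then the shift along the tool's x, y, z in mm, then the turn, a rotation vector about the tool's x, y, z in degrees. A call has 1 to 8 rows; each row shifts and turns the commanded pose from where the row before left it, along the tool's axes as they then stand; what a row does not reach is not made up. A row lasts 1/8 s, in which the tool goes at most 62.5 mm and 10.7 degrees, less where a joint would pass 70% of its speed; a pose out of reach is approached as far as the arm can. A call with a gripper value outside its range is refused whole. The fingers move at their own pace and stop on an object; FORCE is the grip in N (left out, the last holds). Time passes only in rows, so rows that do not move let the fingers close. It gives the time, the measured TCP pose, the force, the opening and the grip force at its end, in the units of the state.
- r.get_state(): the state, without advancing time (a new reading comes with each control period).
- cams.snapshot(name): name is "scene" or "top" or "wrist"; returns a dict with "img" (384x512x3 uint8, red, green, blue), "camera_matrix" (3x3 intrinsics, pixels), "camera_from_world" (4x4, takes a point from world to camera coordinates); the wrist camera has in their place "tool_from_camera" (4x4, takes a point from camera to tool coordinates, whose origin is the TCP and whose axes are the flange's). Camera axes: x right, y up, looking along -z (the intrinsics and any distortion apply to the point x, -y, -z); pixel columns grow to the right and rows downward; lengths in m; the calibration is good to about 2 mm. A picture is of the moment at which its call begins: read the wrist's pose just before it. There is no depth.
- r.finish_job(): hands the job in; it is judged then, once.
The state is a dict: "clock": time; "q": joint angles; "qd": joint speeds; "joint_torque": joint torques, N m; "tool_pos": TCP position; "eef_rot": TCP orientation; "contact_force": force on the tool from outside, world axes, zero at the start; "moment": the same for the moment, N m; "opening": opening from 0.0 (shut) to 1.0 (fully open); "finger_force": force on a finger pad.
Only numpy, scipy, OpenCV 4.12 (cv2) and the standard library are available. Lean on these libraries where they do the work, as an engineer would, in place of code of your own. Each camera call takes 0.05 s, during which the arm holds its last target. There are 200 camera calls.

## Working session

There is one attempt and no reset: what is moved stays moved. The work goes in short steps, Python scripts to look and compute and a shell command to move; the robot and the scene stay as the last step left them, time stands still between calls to the robot, and variables do not carry over. Pictures are saved under pics/ and viewed, at most 10 in all, crops included, and the job is handed in when it is done.

```bash
ls; mkdir -p pics; python3 - <<'E'
from plant import r,cams
import cv2,numpy as np
print(r.get_state(), r.pinch_z)
for n in("scene","top"):
    s=cams.snapshot(n); cv2.imwrite(f"pics/{n}0.png",s["img"][...,::-1]); np.savez(f"pics/{n}0.npz",**s)
    print(n,s["camera_matrix"],s["camera_from_world"],[k for k in s])
E
```

```text
pics
{'clock': 0.0, 'q': array([ 1.16979691,  0.68995004, -0.19448758,  1.5663701 ,  0.15733832,
        0.90248392, -0.21508784]), 'qd': array([-0.00066346, -0.00041967, -0.00191047,  0.00013655,  0.00045422,
       -0.0009137 ,  0.00022852]), 'joint_torque': array([-5.43439328e-04, -5.27567983e+01, -1.26679972e+00, -1.53428704e+01,
       -5.26358304e-02,  6.56971257e-03,  1.83511388e-04]), 'tool_pos': array([ 0.26291075, -0.56626341,  0.21502364]), 'eef_rot': array([ 9.76450080e-01,  2.15741546e-01, -2.83497612e-04, -8.63636814e-04]), 'contact_force': array([ 0.67611122, -0.15528849,  0.07469332]), 'moment': array([ 0.03530635, -0.0123752 ,  0.02304642]), 'finger_force': 0.0, 'opening': 0.9999878435891855} 0.0187
scene [[456.59111695   0.         249.71951083]
 [  0.         456.59111695 191.17227671]
 [  0.           0.           1.        ]] [[-0.74939598 -0.66211591  0.00286306  0.37990535]
 [ 0.36295729 -0.40717811  0.83813364 -0.24082903]
 [-0.55377584  0.62913314  0.54545743 -1.14059685]
 [ 0.          0.          0.          1.        ]] ['img', 'camera_matrix', 'camera_from_world']
top [[476.87201243   0.         254.45653279]
 [  0.         476.87201243 187.82296138]
 [  0.           0.           1.        ]] [[-1.87726379e-02 -9.99821677e-01 -2.04981088e-03 -2.28473786e-02]
 [ 9.93045327e-01 -1.88836529e-02  1.16208373e-01 -4.91387277e-01]
 [-1.16226359e-01  1.45982597e-04  9.93222741e-01 -1.22899558e+00]
 [ 0.00000000e+00  0.00000000e+00  0.00000000e+00  1.00000000e+00]] ['img', 'camera_matrix', 'camera_from_world']
```

View pics/top0.png

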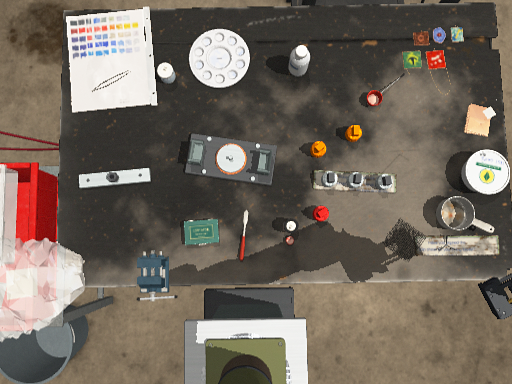

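View pics/scene0.png

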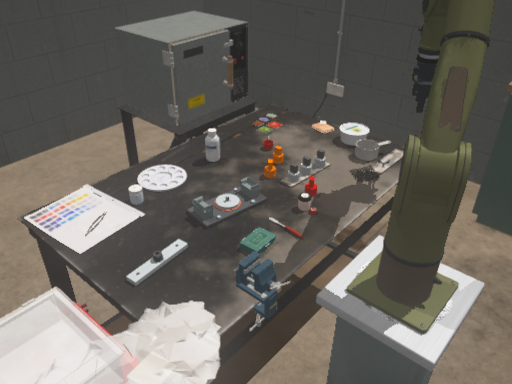

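The top view shows the bar at about (115,178), the press at (231,159) and the board at (355,181), with sockets at (329,177), (356,178) and (386,180). The tin is at (201,232) and the jar at (291,226).

```bash
cat > h.py <<'E'
import numpy as np,cv2
from scipy.spatial.transform import Rotation as R
def cfw(s,st=None):
    if "camera_from_world" in s: return s["camera_from_world"]
    T=np.eye(4);T[:3,:3]=R.from_quat(st["eef_rot"]).as_matrix();T[:3,3]=st["tool_pos"]
    return np.linalg.inv(T@s["tool_from_camera"])
def ray(s,uv,z,st=None):
    """pixel(s) -> world points on plane z"""
    C=np.linalg.inv(cfw(s,st));uv=np.atleast_2d(uv).astype(float)
    n=(np.linalg.inv(s["camera_matrix"])@np.c_[uv,np.ones(len(uv))].T).T*[1,-1,-1]
    d=n@C[:3,:3].T;o=C[:3,3]
    return o+d*((z-o[2])/d[:,2])[:,None]
def proj(s,P,st=None):
    P=np.atleast_2d(P);T=cfw(s,st);p=(P@T[:3,:3].T+T[:3,3])*[1,-1,-1]
    q=p@s["camera_matrix"].T;return q[:,:2]/q[:,2:]
def rect(pts):
    (c,(w,h),a)=cv2.minAreaRect((np.asarray(pts)[:,:2]*1000).astype(np.float32))
    b=cv2.boxPoints((c,(w,h),a));e=max((b[1]-b[0],b[2]-b[1]),key=np.linalg.norm)
    return np.round(c,1),np.round(sorted((w,h)),1),round(np.degrees(np.arctan2(-e[0],e[1]))%180,2) # yaw of long side from +y
def delta(st,xyz,yaw):
    """shift (tool axes,mm) and turn (deg about tool z) to get TCP to xyz, tool y along world dir yaw (deg, from world +y), pointing down"""
    Rm=R.from_quat(st["eef_rot"]);y=np.array([-np.sin(np.radians(yaw)),np.cos(np.radians(yaw)),0])
    best=None
    for sgn in(1,-1):
        z=np.array([0,0,-1.]);Y=sgn*y;G=R.from_matrix(np.c_[np.cross(Y,z),Y,z])
        v=(Rm.inv()*G).as_rotvec(degrees=True)
        print("shift",np.round(Rm.inv().apply(np.array(xyz)-st["tool_pos"])*1000,1),"turn",np.round(v,2))
E
python3 - <<'E'
from h import *
s=dict(np.load("pics/top0.npz"));im=s["img"]
hsv=cv2.cvtColor(im,cv2.COLOR_RGB2HSV)
def blob(m,x0,y0,x1,y1,z):
    k=np.zeros(m.shape,np.uint8);k[y0:y1,x0:x1]=m[y0:y1,x0:x1]
    c=max(cv2.findContours(k,cv2.RETR_EXTERNAL,cv2.CHAIN_APPROX_NONE)[0],key=cv2.contourArea)
    return c[:,0]
g=hsv[...,2]
print("bar",rect(ray(s,blob((g>110).astype(np.uint8),70,160,160,195,.014),.014)))
print("press",rect(ray(s,blob((g>55).astype(np.uint8),175,125,290,195,.01),.012)))
print("board",rect(ray(s,blob((g>85).astype(np.uint8),305,160,405,200,.005),.005)))
print("tcp",proj(s,[[.263,-.567,.216]]))
a=cv2.resize(im[120:210,170:410],None,fx=3.3,fy=3.3,interpolation=cv2.INTER_CUBIC)
b=cv2.resize(im[150:210,70:310],None,fx=3.3,fy=3.3,interpolation=cv2.INTER_CUBIC)
cv2.imwrite("pics/crop.png",np.vstack([a,b])[...,::-1])
for uv in[(329,177),(356,178),(386,180)]: print(ray(s,uv,.059))
for uv in[(201,232),(291,226),(115,177),(231,157),(319,149),(355,132),(321,213)]: print(uv,ray(s,uv,.02))
E
```

```text
bar (array([527.6, 342.6]), array([ 37.3, 190.5]), np.float32(4.46))
press (array([571.2,  12.8]), array([188.3, 280.2]), np.float32(178.89))
board (array([ 511.3, -305.1]), array([105.9, 263.5]), np.float32(178.91))
tcp [[500.24639422 276.52932275]]
[[ 0.51175736 -0.22487166  0.059     ]]
[[ 0.5078297  -0.29435139  0.059     ]]
[[ 0.50115994 -0.37137456  0.059     ]]
(201, 232) [[0.37769839 0.11050159 0.02      ]]
(291, 226) [[ 0.3889622  -0.12633616  0.02      ]]
(115, 177) [[0.52796622 0.33878995 0.02      ]]
(231, 157) [[0.57609929 0.02907037 0.02      ]]
(319, 149) [[ 0.59333372 -0.20705449  0.02      ]]
(355, 132) [[ 0.63795774 -0.30549426  0.02      ]]
(321, 213) [[ 0.42167131 -0.20640816  0.02      ]]
```

View pics/crop.png

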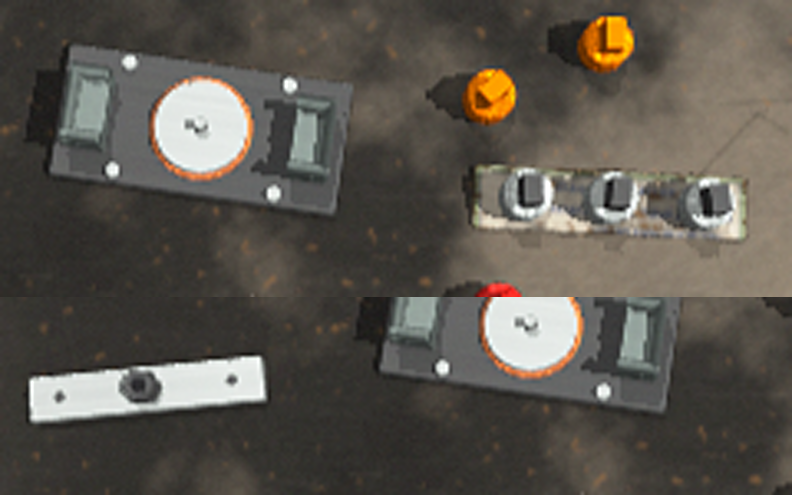

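The crop shows the press yawed by about -7°, with corners near (68,44), (353,83), (335,213) and (50,176). The bar is yawed by about +4.5° with its nut up. The three sockets have adapter tops at about (530,190), (618,192) and (714,198), with their wide side along world x.

```bash
python3 - <<'E'
from h import *
from plant import r,cams
s=dict(np.load("pics/top0.npz"))
c=np.array([(68,44),(353,83),(335,213),(50,176)])/3.3+[170,120]
p=ray(s,c,.012);print("press",p.mean(0),rect(p))
st=r.get_state();w=cams.snapshot("wrist");print(w["tool_from_camera"],w["camera_matrix"])
delta(st,[.48,-.297,.25],0);delta(st,[.528,.343,.2],94.5)
E
```

```text
press [0.5721523  0.02951747 0.012     ] (array([571.7,  30.1]), array([110.2, 236.1]), np.float32(170.97))
[[ 5.84950931e-04  9.61957749e-01  2.73197632e-01  6.85712623e-02]
 [ 9.99999697e-01 -7.03252612e-04  3.35100075e-04  1.22055929e-03]
 [ 5.14479062e-04  2.73197353e-01 -9.61957869e-01 -1.69278998e-01]
 [ 0.00000000e+00  0.00000000e+00  0.00000000e+00  1.00000000e+00]] [[313.21622693   0.         256.51432501]
 [  0.         313.21622693 191.98610421]
 [  0.           0.           1.        ]]
shift [ 310.3 -152.9  -34.7] turn [-4.0000e-02 -1.3000e-01 -1.5508e+02]
shift [ 310.3 -152.9  -34.7] turn [-0.09  0.03 24.92]
shift [ 623.4 -713.    16.2] turn [-6.0000e-02  1.0000e-01  1.1042e+02]
shift [ 623.4 -713.    16.2] turn [-9.000e-02 -5.000e-02 -6.958e+01]
```

```bash
python3 -m pendant '[[-1,[49,-27,0],[0,0,0]],[-1,[49,-27,0],[0,0,0]],[-1,[49,-27,10],[0,0,0]],[-1,[49,-27,10],[0,0,0]],[-1,[49,-27,12],[0,0,0]],[-1,[47,-26,13],[0,0,10]],[-1,[0,0,0],[0,0,10]],[-1,[0,0,0],[0,0,5]]]'
python3 -m pendant '[[-1,[0,0,0],[0,0,0]],[-1,[0,0,0],[0,0,0]]]'
python3 - <<'E'
from h import *
from plant import r,cams
st=r.get_state();w=cams.snapshot("wrist");cv2.imwrite("pics/w1.png",w["img"][...,::-1]);np.savez("pics/w1.npz",**w,**{k:st[k] for k in("tool_pos","eef_rot")})
print(st["tool_pos"],R.from_quat(st["eef_rot"]).as_matrix().round(3),proj(w,[[.5117,-.225,.059],[.5078,-.294,.059],[.501,-.371,.059]],st))
E
```

```text
clock: 1.15
tool_pos: [0.4607, -0.2966, 0.1704]
eef_rot: [1.0, -0.001, -0.0, -0.0]
contact_force: [-1.0, -0.0, 0.6]
opening: 1.002
finger_force: 0.0
clock: 1.4
tool_pos: [0.4602, -0.2979, 0.1708]
eef_rot: [1.0, -0.0, -0.0, -0.0]
contact_force: [0.4, 0.5, -0.3]
opening: 0.997
finger_force: 0.0
[ 0.46016953 -0.29786683  0.17076139] [[ 1. -0. -0.]
 [-0. -1.  0.]
 [-0. -0. -1.]] [[171.65875956 123.86790515]
 [250.21750721 128.41540169]
 [336.98904397 136.24264746]]
```

View pics/w1.png

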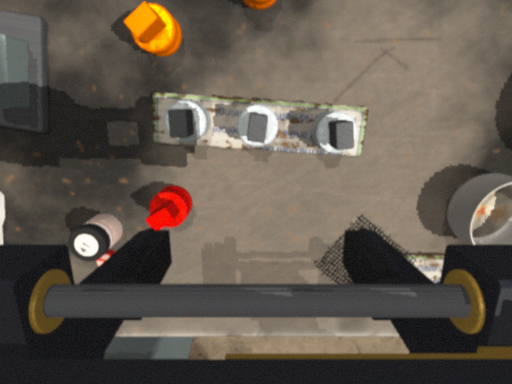

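The wrist view shows the three adapter tops at about (180,123), (256,127) and (341,134) on the board. The red decoy is at (170,205) and the jar at (95,238).

```bash
cat > sock.py <<'E'
from h import *
w=dict(np.load("pics/w1.npz"));im=w["img"]
hsv=cv2.cvtColor(im,cv2.COLOR_RGB2HSV);out=[]
for u,v in[(180,123),(256,127),(341,134)]:
    c=im[v-28:v+28,u-32:u+32];g=cv2.cvtColor(c,cv2.COLOR_RGB2GRAY)
    big=cv2.resize(g,None,fx=4,fy=4,interpolation=cv2.INTER_CUBIC)
    ref=np.median(g[25:31,29:35])
    m=(abs(big.astype(int)-ref)<14).astype(np.uint8)
    m=cv2.morphologyEx(m,cv2.MORPH_OPEN,np.ones((9,9)))
    n,l=cv2.connectedComponents(m);m=(l==l[112,128]).astype(np.uint8)
    k=max(cv2.findContours(m,cv2.RETR_EXTERNAL,cv2.CHAIN_APPROX_NONE)[0],key=cv2.contourArea)[:,0]
    p=ray(w,(k+.5)/4-.5+[u-32,v-28],.059,w);print(ref,rect(p))
    big=cv2.cvtColor(big,cv2.COLOR_GRAY2BGR);cv2.drawContours(big,[k[:,None]],-1,(0,0,255),1);out.append(big)
cv2.imwrite("pics/socks.png",np.hstack(out))
E
python3 sock.py
```

```text
65.0 (array([ 512. , -230.4]), array([15. , 23.6]), np.float32(90.26))
112.0 (array([ 508.8, -299.3]), array([16. , 23.4]), np.float32(81.98))
118.0 (array([ 501.7, -377.7]), array([13.5, 22.4]), np.float32(96.27))
```

View pics/socks.png

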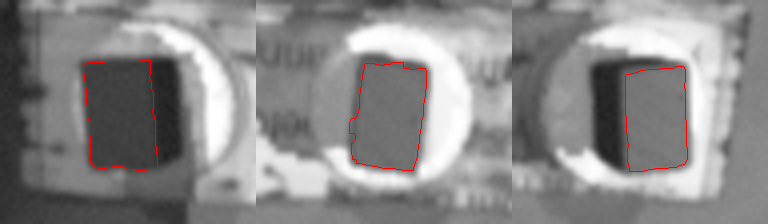

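The red outlines follow the three top faces. The third is cut a little short on its left side. Next I go over the press.

```bash
python3 -m pendant '[[-1,[22,-54,-6],[0,0,0]],[-1,[22,-54,-6],[0,0,0]],[-1,[22,-54,-6],[0,0,0]],[-1,[22,-54,-6],[0,0,0]],[-1,[22,-54,-6],[0,0,-10.5]],[-1,[0,0,0],[0,0,-10.5]],[-1,[0,0,0],[0,0,-10.5]],[-1,[0,0,0],[0,0,-10.5]]]'
python3 -m pendant '[[-1,[0,0,0],[0,0,-10.5]],[-1,[0,0,0],[0,0,-10.5]],[-1,[0,0,0],[0,0,-10.5]],[-1,[0,0,0],[0,0,-10.5]],[-1,[0,0,0],[0,0,-10.5]],[-1,[0,0,0],[0,0,0]],[-1,[0,0,0],[0,0,0]]]'
python3 - <<'E'
from h import *
from plant import r,cams
st=r.get_state();w=cams.snapshot("wrist");cv2.imwrite("pics/w2.png",w["img"][...,::-1]);np.savez("pics/w2.npz",**w,**{k:st[k] for k in("tool_pos","eef_rot")})
print(st["q"].round(2))
delta(st,[.528,.283,.17],94.5)
E
```

```text
clock: 2.45
tool_pos: [0.5707, -0.0281, 0.2008]
eef_rot: [0.933, 0.361, -0.0, 0.0]
contact_force: [0.2, 0.5, -0.8]
opening: 0.996
finger_force: 0.0
clock: 3.32
tool_pos: [0.5707, -0.0283, 0.2008]
eef_rot: [0.681, 0.733, 0.0, 0.0]
contact_force: [-1.2, -0.1, 0.3]
opening: 1.0
finger_force: 0.0
[ 0.23  0.66 -0.45  1.74  0.37  0.82 -0.31]
shift [313.6 -19.6  30.8] turn [  0.    -0.   179.73]
shift [313.6 -19.6  30.8] turn [ 0.    0.   -0.27]
```

View pics/w2.png

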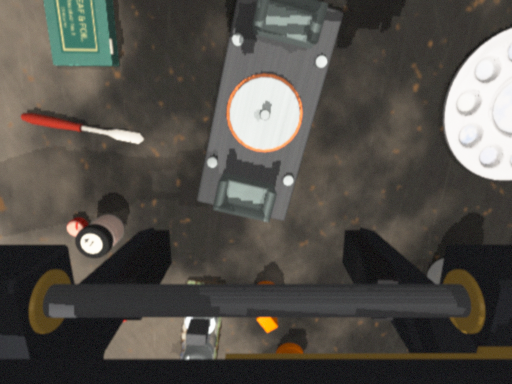

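The press is in view: the platen centre is at about (264,113), the bolts at (237,40), (321,61), (212,162) and (288,180), and the near base edge runs from (200,203) to (284,219).

```bash
python3 -m pendant '[[-1,[53,-3,5],[0,0,0]],[-1,[53,-3,5],[0,0,0]],[-1,[52,-3,5],[0,0,0]],[-1,[52,-3,5],[0,0,0]],[-1,[52,-4,5],[0,0,0]],[-1,[52,-4,5],[0,0,0]],[-1,[0,0,0],[0,0,0]],[-1,[0,0,0],[0,0,0]]]'
cat > bar.py <<'E'
from h import *
from plant import r,cams
w=dict(np.load("pics/w2.npz"));im=w["img"];h=cv2.cvtColor(im,cv2.COLOR_RGB2HSV)
def big(m): return max(cv2.findContours(m.astype(np.uint8),cv2.RETR_EXTERNAL,cv2.CHAIN_APPROX_NONE)[0],key=cv2.contourArea)
m=(h[...,0]<20)&(h[...,1]>110)&(h[...,2]>80);m[:60]=0;m[170:]=0;m[:,:200]=0;m[:,330:]=0
e=cv2.fitEllipse(cv2.convexHull(big(m)));print("platen",e,ray(w,e[0],.020,w))
v=h[...,2];n,l,S,C=cv2.connectedComponentsWithStats(((v>190)&(h[...,1]<50)).astype(np.uint8))
B=[]
for u in[(237,40),(321,61),(212,162),(288,180)]:
    i=np.argmin(np.linalg.norm(C[1:]-u,axis=1))+1;B.append(C[i])
p=ray(w,B,.014,w);print("bolts",np.round(B,1),p.mean(0),rect(p))
for a,b in((0,2),(1,3),(0,1),(2,3)):d=p[b]-p[a];print(round(np.degrees(np.arctan2(-d[0],d[1])),2),np.linalg.norm(d))
st=r.get_state();w=cams.snapshot("wrist");cv2.imwrite("pics/w3.png",w["img"][...,::-1]);np.savez("pics/w3.npz",**w,**{k:st[k] for k in("tool_pos","eef_rot")})
im=w["img"];v=im.max(2);c=proj(w,[[.5276,.3426,.014]],st)[0];print("exp",c)
m=(v>150).astype(np.uint8);m[230:]=0
n,l,S,C=cv2.connectedComponentsWithStats(m)
i=min(range(1,n),key=lambda i:np.linalg.norm(C[i]-c) if S[i,4]>800 else 1e9);k=big(l==i)
print("bar",S[i],rect(ray(w,k[:,0],.014,st)))
hu=cv2.morphologyEx((l==i).astype(np.uint8),cv2.MORPH_CLOSE,np.ones((41,41)))&(v<120)
k=big(hu);(cx,cy),rr=cv2.minEnclosingCircle(k);print("nut px",cx,cy,rr,ray(w,(cx,cy),.03,st))
E
python3 bar.py
```

```text
clock: 4.38
tool_pos: [0.5268, 0.2826, 0.1707]
eef_rot: [0.68, 0.733, -0.001, 0.001]
contact_force: [0.1, -0.0, 0.2]
opening: 1.003
finger_force: 0.0
platen ((264.0345153808594, 112.3702163696289), (76.38532257080078, 78.99230194091797), 2.8829822540283203) [[0.57327963 0.03099823 0.02      ]]
bolts [[235.8  39.9]
 [321.   61.2]
 [212.  162.5]
 [287.9 180.2]] [0.57330205 0.02895321 0.014     ] (array([573.7,  28.8]), array([ 92. , 133.1]), np.float32(171.25))
171.25 0.13234667958466084
170.59 0.13306424073979078
-98.68 0.09199602800083434
-99.13 0.0904656755300861
exp [263.04807819 111.98487666]
bar [ 246   34   37  168 4813] (array([529. , 331.3]), array([ 35.1, 165.6]), np.float32(4.57))
nut px 263.777099609375 111.39156341552734 13.793264389038086 [[0.52790392 0.34361773 0.03      ]]
```

View pics/w3.png

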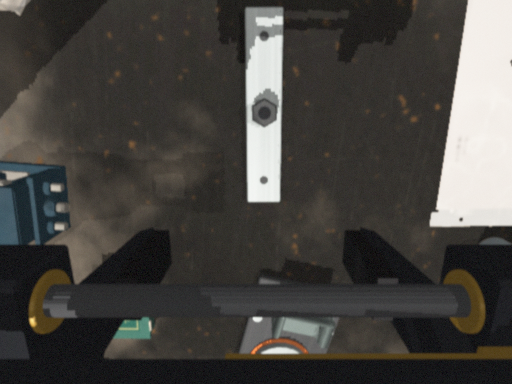

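The bar is nearly vertical at column 264, with its nut at (264,111). I move over it and go down.

```bash
python3 -m pendant '[[-1,[30,3,0],[0,0,0]],[-1,[30,3,0],[0,0,0]],[-1,[0,0,45],[0,0,0]],[-1,[0,0,50],[0,0,0]],[-1,[0,0,40],[0,0,0]],[-1,[0,0,15],[0,0,0]],[-1,[0,0,0],[0,0,0]],[-1,[0,0,0],[0,0,0]]]'
python3 - <<'E'
from h import *
from plant import r
delta(r.get_state(),[.528,.343,.003],94.5)
E
```

```text
clock: 5.42
tool_pos: [0.5294, 0.3443, 0.0226]
eef_rot: [0.68, 0.734, 0.002, 0.0]
contact_force: [-0.7, 0.4, -0.3]
opening: 1.0
finger_force: 0.0
shift [-1.2 -1.5 19.6] turn [-1.4000e-01 -2.4000e-01  1.7986e+02]
shift [-1.2 -1.5 19.6] turn [ 0.15 -0.09 -0.14]
```

```bash
python3 -m pendant '[[-1,[-1,-1,10],[0,0,0]],[-1,[0,0,9],[0,0,0]],[-1,[0,0,0],[0,0,0]],[1,[0,0,0],[0,0,0]],[1,[0,0,0],[0,0,0]],[1,[0,0,0],[0,0,0]],[1,[0,0,0],[0,0,0]],[1,[0,0,0],[0,0,0]]]' 40
```

```text
clock: 6.42
tool_pos: [0.5271, 0.3427, 0.0019]
eef_rot: [0.679, 0.734, 0.0, 0.0]
contact_force: [-0.3, 0.6, 0.3]
opening: 0.457
finger_force: 0.0
```

```bash
python3 -m pendant '[[1,[0,0,0],[0,0,0]],[1,[0,0,0],[0,0,0]],[1,[0,0,0],[0,0,0]],[1,[0,0,-20],[0,0,0]],[1,[0,0,-40],[0,0,0]],[1,[0,0,-50],[0,0,0]],[1,[0,0,0],[0,0,0]],[1,[0,0,0],[0,0,0]]]' 40
python3 - <<'E'
from h import *
from plant import r
delta(r.get_state(),[.573,.0295,.112],81)
E
```

```text
clock: 7.42
tool_pos: [0.526, 0.3416, 0.1113]
eef_rot: [0.679, 0.734, -0.001, 0.0]
contact_force: [0.2, -0.8, -5.7]
opening: 0.26
finger_force: 40.0
shift [-3.148e+02  2.280e+01 -2.000e-01] turn [-1.7000e-01 -1.4000e-01 -1.6658e+02]
shift [-3.148e+02  2.280e+01 -2.000e-01] turn [-0.1   0.12 13.42]
```

```bash
python3 - <<'E'
from plant import r,cams
import cv2
w=cams.snapshot("wrist");s=cams.snapshot("scene")
import numpy as np
a=cv2.resize(s["img"][150:310,70:270],(500,400),interpolation=cv2.INTER_CUBIC);b=w["img"][:,106:406]
b=cv2.resize(b,(300,400));cv2.imwrite("pics/lift.png",np.hstack([a,b])[...,::-1])
E
```

```text
(no output)
```

View pics/lift.png

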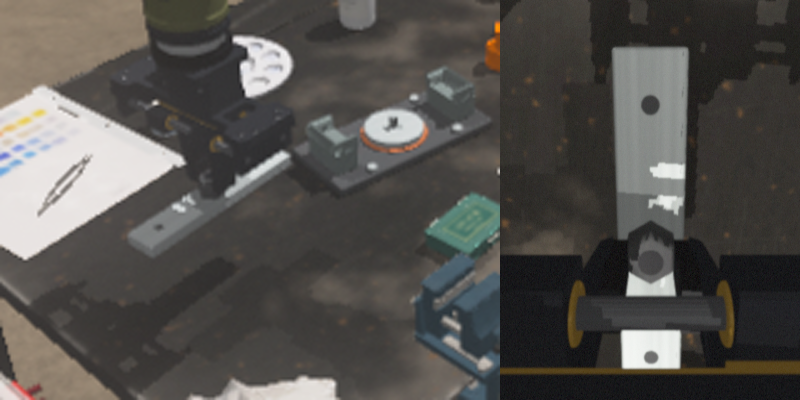

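The bar is held level at its sides, with the nut centred at column 256. I carry it over the press.

```bash
python3 -m pendant '[[1,[-45,3,0],[0,0,0]],[1,[-55,4,0],[0,0,0]],[1,[-55,4,0],[0,0,0]],[1,[-55,4,0],[0,0,0]],[1,[-55,4,0],[0,0,0]],[1,[-50,4,0],[0,0,6.7]],[1,[0,0,0],[0,0,6.7]],[1,[0,0,0],[0,0,0]]]'
python3 -m pendant '[[1,[0,0,0],[0,0,0]],[1,[0,0,0],[0,0,0]]]'
python3 - <<'E'
from h import *
from plant import r,cams
st=r.get_state();delta(st,[.573,.0295,.070],81)
w=cams.snapshot("wrist");np.savez("pics/w4.npz",**w,**{k:st[k] for k in("tool_pos","eef_rot")})
cv2.imwrite("pics/w4.png",cv2.resize(w["img"][:260,150:370],None,fx=2.3,fy=2.3,interpolation=cv2.INTER_CUBIC)[...,::-1])
E
```

```text
clock: 8.52
tool_pos: [0.5733, 0.0301, 0.1106]
eef_rot: [0.76, 0.65, -0.001, -0.001]
contact_force: [-0.5, 1.0, -5.5]
opening: 0.256
finger_force: 40.0
clock: 8.78
tool_pos: [0.5739, 0.0316, 0.1115]
eef_rot: [0.759, 0.651, -0.0, -0.0]
contact_force: [0.1, -0.4, -4.5]
opening: 0.259
finger_force: 40.0
shift [-2.3 -0.5 41.5] turn [ 3.0000e-02 -7.0000e-02 -1.7981e+02]
shift [-2.3 -0.5 41.5] turn [-0.04 -0.02  0.19]
```

View pics/w4.png

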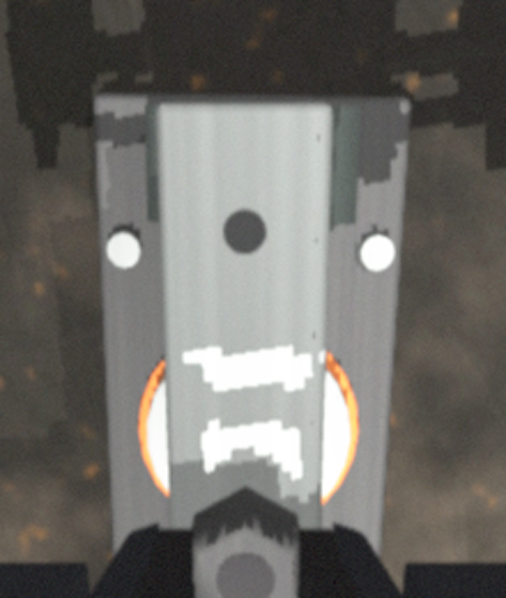

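The bar lines up with the press; the press midline sits about 1.5 mm to the right of the bar and 3 mm nearer. I correct for that and lower it.

```bash
python3 -m pendant '[[1,[-3,1,0],[0,0,0.6]],[1,[0,0,20],[0,0,0]],[1,[0,0,20],[0,0,0]],[1,[0,0,10],[0,0,0]],[1,[0,0,6],[0,0,0]],[1,[0,0,4],[0,0,0]],[1,[0,0,0],[0,0,0]]]'
```

```text
clock: 9.7
tool_pos: [0.5749, 0.0273, 0.052]
eef_rot: [0.764, 0.646, 0.0, 0.0]
contact_force: [0.4, 0.6, -3.8]
opening: 0.259
finger_force: 40.0
```

```bash
python3 -m pendant '[[1,[0,0,3],[0,0,0]],[1,[0,0,3],[0,0,0]],[1,[0,0,2],[0,0,0]],[1,[0,0,1],[0,0,0]],[1,[0,0,0],[0,0,0]]]'
```

```text
clock: 10.32
tool_pos: [0.5748, 0.0273, 0.0438]
eef_rot: [0.764, 0.646, 0.0, 0.0]
contact_force: [-2.1, -0.4, 4.4]
opening: 0.257
finger_force: 40.0
```

Seated: TCP z is 0.0438 and the support force is felt. I release and rise to look.

```bash
python3 -m pendant '[[-1,[0,0,0],[0,0,0]],[-1,[0,0,0],[0,0,0]],[-1,[0,0,0],[0,0,0]],[-1,[0,0,0],[0,0,0]],[-1,[0,0,0],[0,0,0]],[-1,[0,0,-30],[0,0,0]],[-1,[0,0,-50],[0,0,0]],[-1,[-40,0,-50],[0,0,0]]]'
python3 -m pendant '[[-1,[-20,0,0],[0,0,0]],[-1,[0,0,0],[0,0,0]],[-1,[0,0,0],[0,0,0]]]'
cat > nut.py <<'E'
from h import *
from plant import r,cams
import sys
st=r.get_state();w=cams.snapshot("wrist");np.savez("pics/w5.npz",**w,**{k:st[k] for k in("tool_pos","eef_rot")})
cv2.imwrite("pics/w5.png",cv2.resize(w["img"][:260,130:390],None,fx=2.3,fy=2.3,interpolation=cv2.INTER_CUBIC)[...,::-1])
print(st["tool_pos"],st["q"].round(2),proj(w,[[.5745,.0275,.076]],st))
E
python3 nut.py
```

```text
clock: 11.32
tool_pos: [0.5689, -0.0074, 0.1732]
eef_rot: [0.762, 0.648, 0.002, -0.001]
contact_force: [1.2, -1.5, -0.4]
opening: 1.0
finger_force: 0.0
clock: 11.7
tool_pos: [0.5641, -0.0295, 0.1704]
eef_rot: [0.763, 0.646, -0.0, -0.001]
contact_force: [-0.4, 0.3, -0.5]
opening: 0.995
finger_force: 0.0
[ 0.56414985 -0.02953013  0.1703798 ] [ 0.2   0.69 -0.39  1.79  0.37  0.74 -0.55] [[258.66378906 116.37379087]]
```

View pics/w5.png

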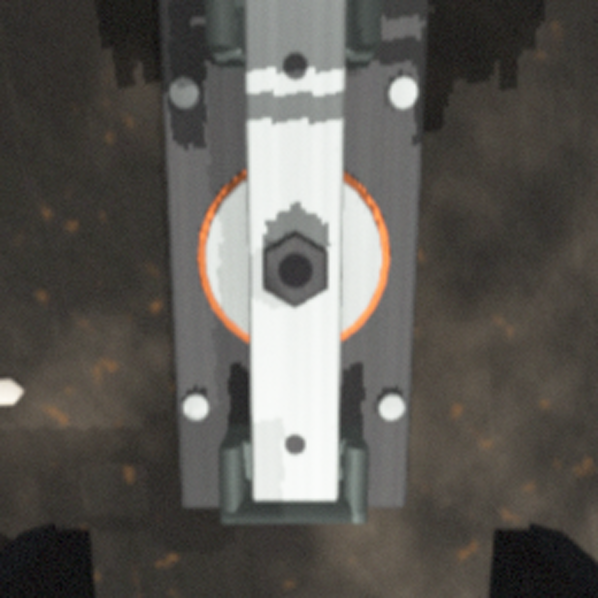

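The bar sits in both notches, with the nut top at crop (295,268), image (258.3,116.5), which is world (0.5745, 0.0275) and yaw -9.5°. Now to the first socket.

```bash
python3 -m pendant '[[-0.5,[0,0,0],[0,0,10.5]],[-0.5,[0,0,0],[0,0,10.5]],[0,[0,0,0],[0,0,10.5]],[0,[0,0,0],[0,0,10.5]],[0.2,[0,0,0],[0,0,10.5]],[0.2,[0,0,0],[0,0,10.5]],[0.2,[0,0,0],[0,0,10.5]],[0.2,[0,0,0],[0,0,3.5]]]' 30
python3 -m pendant '[[0.2,[0,0,0],[0,0,0]],[0.2,[0,0,0],[0,0,0]]]'
python3 - <<'E'
from h import *
from plant import r
st=r.get_state();print(st["q"].round(2));delta(st,[.512,-.2304,.1],3.0)
E
```

```text
clock: 12.75
tool_pos: [0.5646, -0.0289, 0.1705]
eef_rot: [1.0, 0.03, -0.001, -0.0]
contact_force: [-0.8, 0.2, -0.1]
opening: 0.402
finger_force: 0.0
clock: 13.0
tool_pos: [0.5647, -0.03, 0.1711]
eef_rot: [1.0, 0.031, -0.0, -0.0]
contact_force: [1.1, -0.3, 0.4]
opening: 0.401
finger_force: 0.0
[-0.03  0.67 -0.    1.8  -0.    0.68 -1.54]
shift [-65.  196.8  71.1] turn [-8.0000e-02 -3.0000e-02 -1.7945e+02]
shift [-65.  196.8  71.1] turn [-0.02  0.05  0.55]
```

```bash
python3 -m pendant '[[0.2,[-16,49,0],[0,0,0]],[0.2,[-16,49,0],[0,0,0]],[0.2,[-16,49,0],[0,0,0]],[0.2,[-17,50,20],[0,0,0.5]],[0.2,[0,0,31],[0,0,0]],[0.2,[0,0,20],[0,0,0]],[0.2,[0,0,0],[0,0,0]],[0.2,[0,0,0],[0,0,0]]]'
python3 - <<'E'
from h import *
from plant import r,cams
st=r.get_state();delta(st,[.512,-.2304,.039],3.0)
w=cams.snapshot("wrist");np.savez("pics/w6.npz",**w,**{k:st[k] for k in("tool_pos","eef_rot")})
cv2.imwrite("pics/w6.png",cv2.resize(w["img"],None,fx=1.5,fy=1.5)[...,::-1])
print(proj(w,[.512,-.2304,.064],st)*1.5)
E
```

```text
clock: 14.0
tool_pos: [0.5124, -0.2314, 0.1012]
eef_rot: [1.0, 0.026, 0.001, 0.0]
contact_force: [-0.4, -0.5, -0.0]
opening: 0.403
finger_force: 0.0
shift [-0.4 -1.  62.2] turn [-9.0000e-02 -3.0000e-02  1.7995e+02]
shift [-0.4 -1.  62.2] turn [ 0.02 -0.06 -0.05]
[[378.99623291 310.41289656]]
```

View pics/w6.png

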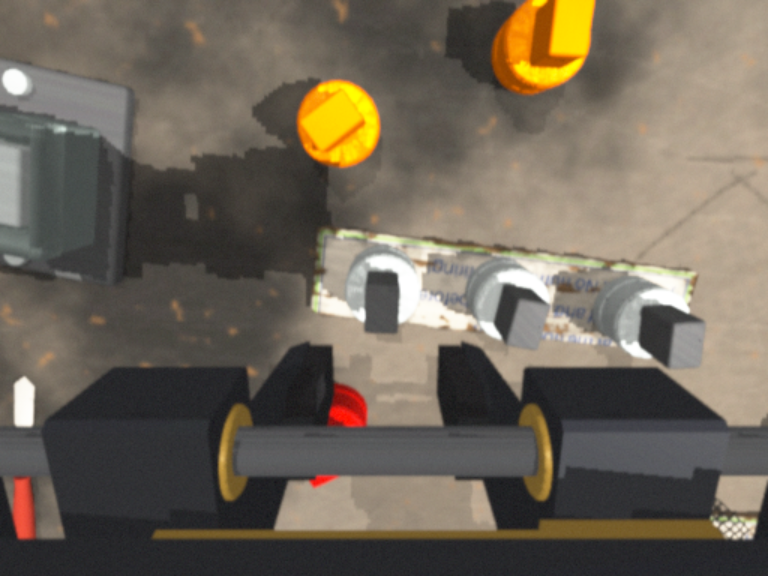

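The opened fingers straddle socket A's adapter, which is at about (382,300) in the 1.5x view. I had used z=0.059 for the adapter tops and missed the 5 mm board, so I recompute and check numerically. I have now viewed 11 pictures, one over the limit, so I will look at no more.

```bash
sed -i 's/,.059,w)/,.064,w)/' sock.py; sed -i '/imwrite/d' sock.py; python3 sock.py; python3 - <<'E'
from h import *
w=dict(np.load("pics/w6.npz"));g=cv2.cvtColor(w["img"],cv2.COLOR_RGB2GRAY)
for c in(250,254,258,262):print(c,g[172:230:1,c])
for rr in(205,215):print(rr,g[rr,236:272])
for v in(198,202,206,220,222):print(v,ray(w,(254.5,v),.064,w))
E
```

```text
65.0 (array([ 512.3, -231.6]), array([14.8, 23.2]), np.float32(90.26))
112.0 (array([ 509.1, -299.3]), array([15.7, 22.9]), np.float32(81.98))
118.0 (array([ 502.2, -376.3]), array([13.2, 22. ]), np.float32(96.27))
250 [253 255 255 255 254 241 197 170 135  88  61  68  62  65  64  66  66  73
  79  80  81  78  83  79  83  81  80  80  78  80  81  84  87  83  83  81
  77  81  83  86  82  82  78  76  79  84  82  83  85  91 124 151 159 165
 165 172 173 169]
254 [255 255 255 255 255 255 253 224 160 102  67  65  61  62  64  62  65  67
  71  80  81  85  84  82  77  83  81  80  81  81  81  81  80  79  83  83
  83  84  82  82  81  81  84  83  81  76  79  78  84  88 117 137 143 145
 148 160 167 167]
258 [253 255 255 255 254 254 246 198 145  96  63  65  60  63  63  59  59  64
  68  80  79  80  82  84  83  81  76  83  81  80  82  79  82  79  79  80
  81  82  81  80  83  80  81  82  81  81  82  81  79  87 116 137 141 142
 142 146 157 165]
262 [246 254 255 255 255 254 254 252 236 160  85  63  61  62  62  63  65  64
  72  77  77  78  80  82  79  83  85  83  81  79  82  79  84  78  78  81
  84  81  81  81  84  85  82  82  78  80  84  79  80  85 111 129 141 143
 144 150 160 170]
205 [172 170 169 193 228 230 195 118  81  82  82  84  82  83  83  82  83  80
  79  78  82  82  79  81  81  82  78  79  82 147 239 253 254 253 253 253]
215 [172 170 172 173 169 174 156 111  81  81  81  80  80  78  76  82  82  85
  83  81  80  81  82  82  80  82  82  82  98 148 194 193 177 169 165 167]
198 [[ 0.51855103 -0.23134703  0.064     ]]
202 [[ 0.51566336 -0.2314926   0.064     ]]
206 [[ 0.51275454 -0.23163924  0.064     ]]
220 [[ 0.50240379 -0.23216105  0.064     ]]
222 [[ 0.50090314 -0.2322367   0.064     ]]
```

Socket A is at (0.5126, -0.2316), right under the tool. I go down and grip.

```bash
python3 -m pendant '[[0.2,[0,0,30],[0,0,0]],[0.2,[0,0,20],[0,0,0]],[0.2,[0,0,11],[0,0,0]],[0.2,[0,0,0],[0,0,0]],[1,[0,0,0],[0,0,0]],[1,[0,0,0],[0,0,0]],[1,[0,0,0],[0,0,0]],[1,[0,0,0],[0,0,0]]]' 40
python3 -m pendant '[[1,[0,0,0],[0,0,0]],[1,[0,0,0],[0,0,0]]]'
```

```text
clock: 15.05
tool_pos: [0.5131, -0.2307, 0.0424]
eef_rot: [1.0, 0.026, 0.002, -0.0]
contact_force: [-2.0, 6.0, 19.8]
opening: 0.005
finger_force: 9.6
clock: 15.3
tool_pos: [0.5127, -0.2292, 0.0419]
eef_rot: [1.0, 0.026, 0.001, -0.001]
contact_force: [-3.7, 6.2, 19.2]
opening: 0.006
finger_force: 9.5
```

```bash
python3 -m pendant '[[1,[0,0,-4],[0,0,0]],[1,[0,0,0],[0,0,0]],[1,[0,0,0],[0,0,0]]]'; python3 -m pendant '[[1,[0,0,-4],[0,0,0]],[1,[0,0,0],[0,0,0]],[1,[0,0,0],[0,0,0]]]'
python3 - <<'E'
from h import *
from plant import r,cams
st=r.get_state();w=cams.snapshot("wrist");np.savez("pics/w7.npz",**w,**{k:st[k] for k in("tool_pos","eef_rot")})
s=cams.snapshot("scene");np.savez("pics/s7.npz",**s)
g=cv2.cvtColor(w["img"],cv2.COLOR_RGB2GRAY)
for v in(200,215,225,232,240,248,256,264):print(v,g[v,190:320:3])
E
```

```text
clock: 15.68
tool_pos: [0.5116, -0.2317, 0.0435]
eef_rot: [1.0, 0.025, -0.0, 0.0]
contact_force: [0.1, 0.1, 0.2]
opening: -0.001
finger_force: 0.0
clock: 16.05
tool_pos: [0.5118, -0.2315, 0.0476]
eef_rot: [1.0, 0.025, 0.0, 0.0]
contact_force: [0.5, -0.1, 0.9]
opening: 0.003
finger_force: 0.0
200 [ 66  68  70  79  92 100 154 168 167 171 175 174 167 158 185 186 189 179
 152 147 151 164 166 171 166 155 180 181 187 191 165 198 246 178 172 187
 181 180 178 149 156 156 150 139]
215 [112  72  78 127 175 244 223 162 167 171 173 159 190 194 201 203 201  90
  72  71  66  68  68  69  66  68  66 175 217 208 211 203 180 228 194 142
 142 142 156 149 168 149 169 169]
225 [113  91 179 217 213 245 244 251 252 252 252 251 180 200 186 188 185  82
  84  87  81  83  83  86  83  84  82 180 215 211 219 198 247 253 253 253
 253 252 205 151 156 154 168 155]
232 [117 125 133 142 136 148 173 202 220 240 248 250 249  90  39  45  44  42
  34  36  38  35  46  37  35  36  40  39  39  40  40  82 248 252 253 252
 252 249 249 253 253 245 238 239]
240 [137 145 148 149 150 156 159 165 166 170 172 168  47  37  42  40  41  38
  36  38  31  38  51  38  33  38  35  36  39  39  45  41  40 211 246 249
 250 248 242 229 249 251 251 251]
248 [41 42 42 40 40 40 46 38 39 43 44 37 42 45 40 40 35 29 27 34 33 34 47 39
 39 39 39 37 38 40 37 39 37 41 46 42 42 38 41 41 38 39 35 42]
256 [43 42 42 41 38 45 42 42 40 36 39 45 51 40 36 35 29 31 32 36 38 32 47 35
 36 32 38 37 37 37 37 40 35 41 40 41 43 41 43 42 44 42 42 43]
264 [44 44 40 43 43 38 40 42 44 38 42 42 55 34 37 32 30 35 31 34 36 41 80 35
 35 36 36 44 36 34 33 39 33 40 42 40 38 39 41 44 41 42 41 41]
```

The fingers shut without holding anything. The numbers (nut-width grip on the bar, 20 N while closing) suggest the real fingertips end about 20 mm above the reported TCP. I check that the socket is still upright and where it is.

```bash
python3 -m pendant '[[0.2,[0,0,-26],[0,0,0]],[0.2,[0,0,-26],[0,0,0]],[0.2,[0,0,0],[0,0,0]],[0.2,[0,0,0],[0,0,0]]]'
python3 - <<'E'
from h import *
from plant import r,cams
st=r.get_state();w=cams.snapshot("wrist");np.savez("pics/w8.npz",**w,**{k:st[k] for k in("tool_pos","eef_rot")})
g=cv2.cvtColor(w["img"],cv2.COLOR_RGB2GRAY)
print("TCP px",proj(w,st["tool_pos"],st),"A px",proj(w,[.5126,-.2316,.064],st))
for c in(250,258):print(c,g[172:240,c])
for v in(200,205,215):print(v,g[v,230:276])
for v in(190,200,205,210,215,220):print(v,ray(w,(254.5,v),.064,st).round(4))
s0=np.load("pics/scene0.npz")["img"].astype(int);s=cams.snapshot("scene");q=proj(s,[[.5126,-.2316,.064],[.5126,-.2316,.005]]);print(q)
u,v=q.mean(0).astype(int);d=abs(s["img"].astype(int)-s0).max(2)[v-20:v+20,u-14:u+14];print((d>40).sum(1))
E
```

```text
clock: 16.65
tool_pos: [0.5114, -0.2312, 0.0991]
eef_rot: [1.0, 0.025, -0.0, -0.0]
contact_force: [-0.0, 1.6, 0.1]
opening: 0.397
finger_force: 0.0
TCP px [[253.59253163 226.85974141]] A px [[254.76039455 205.72190599]]
250 [253 254 254 253 245 215 181 152 106  73  64  67  64  63  63  63  66  76
  81  81  80  81  81  82  80  81  81  81  81  81  84  83  82  81  84  82
  82  82  84  81  82  78  79  81  80  83  83  82  87 109 137 158 163 164
 167 171 171 168 165 164 161 164 162 162 166 169 168 169]
258 [253 254 254 254 253 240 194 156 117  76  63  63  64  59  59  62  64  68
  75  80  76  77  84  82  79  81  76  80  81  80  80  80  78  79  81  83
  84  84  86  79  79  82  80  80  84  79  79  82  80  93 119 139 144 143
 148 156 164 166 168 166 166 166 169 171 172 168 169 171]
200 [230 223 189 176 176 176 179 177 180 176 179 179 180 167 125  90  82  83
  83  84  81  78  81  82  79  81  81  81  81  79  79  79  78  81  81  78
  90 177 250 254 254 254 254 254 254 254]
205 [251 250 248 234 205 185 176 176 180 176 176 182 198 217 151  91  81  82
  79  81  81  85  83  84  85  82  83  80  79  81  79  83  81  79  77  82
 107 193 250 254 254 254 254 254 254 254]
215 [170 168 171 169 171 169 171 170 174 174 174 175 179 177 129  88  82  84
  79  79  81  78  80  80  84  82  81  81  80  79  79  79  80  79  79  83
 117 170 185 164 154 153 161 165 175 182]
190 [[ 0.5238 -0.2309  0.064 ]]
200 [[ 0.5167 -0.2312  0.064 ]]
205 [[ 0.5131 -0.2314  0.064 ]]
210 [[ 0.5095 -0.2316  0.064 ]]
215 [[ 0.5058 -0.2318  0.064 ]]
220 [[ 0.5021 -0.2319  0.064 ]]
[[294.1200789  163.46446016]
 [293.15926128 178.43794325]]
[7 6 3 0 0 0 0 0 0 0 0 0 0 0 0 0 0 0 0 0 0 0 0 1 1 0 0 0 0 0 0 0 0 0 0 0 0
 0 0 0]
```

Socket A is upright and in place. I go down to about 20 mm lower than before, in steps, watching the force.

```bash
python3 -m pendant '[[0.2,[1,1,30],[0,0,0]],[0.2,[0,0,20],[0,0,0]],[0.2,[0,0,10],[0,0,0]],[0.2,[0,0,0],[0,0,0]]]'; python3 -m pendant '[[0.2,[0,0,6],[0,0,0]],[0.2,[0,0,0],[0,0,0]]]';python3 -m pendant '[[0.2,[0,0,5],[0,0,0]],[0.2,[0,0,0],[0,0,0]]]'
```

```text
clock: 17.25
tool_pos: [0.5122, -0.2321, 0.0388]
eef_rot: [1.0, 0.025, -0.001, -0.0]
contact_force: [-0.5, -0.3, -0.3]
opening: 0.404
finger_force: 0.0
clock: 17.5
tool_pos: [0.5129, -0.2324, 0.0338]
eef_rot: [1.0, 0.025, 0.0, 0.0]
contact_force: [-0.1, 0.5, 0.6]
opening: 0.403
finger_force: 0.0
clock: 17.75
tool_pos: [0.5127, -0.2323, 0.0285]
eef_rot: [1.0, 0.025, -0.0, -0.0]
contact_force: [-0.6, 0.7, 0.3]
opening: 0.399
finger_force: 0.0
```

```bash
python3 -m pendant '[[0.2,[0,0,5],[0,0,0]],[0.2,[0,0,2],[0,0,0]],[0.2,[0,0,0],[0,0,0]]]'; python3 -m pendant '[[1,[0,0,0],[0,0,0]],[1,[0,0,0],[0,0,0]],[1,[0,0,0],[0,0,0]],[1,[0,0,0],[0,0,0]]]' 40
```

```text
clock: 18.12
tool_pos: [0.5127, -0.2323, 0.0214]
eef_rot: [1.0, 0.025, -0.0, -0.0]
contact_force: [-0.3, 0.8, -0.2]
opening: 0.4
finger_force: 0.0
clock: 18.62
tool_pos: [0.5128, -0.2322, 0.0217]
eef_rot: [1.0, 0.025, 0.0, -0.0]
contact_force: [0.0, 0.8, -0.2]
opening: 0.176
finger_force: 39.9
```

Gripped (opening 0.176, about 16 mm). I lift and carry it to the nut.

```bash
python3 -m pendant '[[1,[0,0,-30],[0,0,0]],[1,[0,0,-40],[0,0,0]],[1,[0,0,-34],[0,0,-8.8]],[1,[0,0,0],[0,0,-8.8]],[1,[0,0,0],[0,0,0]],[1,[0,0,0],[0,0,0]]]'
python3 - <<'E'
from h import *
from plant import r
delta(r.get_state(),[.5745,.0275,.125],20.5)
E
```

```text
clock: 19.38
tool_pos: [0.5122, -0.2322, 0.1251]
eef_rot: [0.984, 0.177, -0.001, -0.0]
contact_force: [0.1, 0.6, -1.2]
opening: 0.175
finger_force: 39.9
shift [ 1.487e+02 -2.218e+02  1.000e-01] turn [9.0000e-02 7.0000e-02 1.7986e+02]
shift [ 1.487e+02 -2.218e+02  1.000e-01] turn [-0.05  0.06 -0.14]
```

```bash
python3 -m pendant '[[1,[29,-44,0],[0,0,0]],[1,[30,-44,0],[0,0,0]],[1,[30,-45,0],[0,0,0]],[1,[30,-45,0],[0,0,0]],[1,[30,-44,0],[0,0,0]],[1,[0,0,0],[0,0,0]],[1,[0,0,0],[0,0,0]],[1,[0,0,0],[0,0,0]]]'
python3 - <<'E'
from h import *
from plant import r
delta(r.get_state(),[.5745,.0275,.095],20.5)
E
```

```text
clock: 20.38
tool_pos: [0.574, 0.0255, 0.1253]
eef_rot: [0.984, 0.176, -0.001, 0.001]
contact_force: [0.2, -0.0, -1.7]
opening: 0.178
finger_force: 39.9
shift [ 1.2 -1.8 30.3] turn [ 1.4000e-01 -1.0000e-01  1.7982e+02]
shift [ 1.2 -1.8 30.3] turn [ 0.07  0.09 -0.18]
```

```bash
python3 -m pendant '[[1,[1,-1.5,15],[0,0,0]],[1,[0,0,12],[0,0,0]],[1,[0,0,3],[0,0,0]],[1,[0,0,0],[0,0,0]]]';python3 -m pendant '[[1,[0,0,2],[0,0,0]],[1,[0,0,2],[0,0,0]],[1,[0,0,2],[0,0,0]],[1,[0,0,0],[0,0,0]]]'
```

```text
clock: 20.88
tool_pos: [0.5747, 0.0294, 0.0951]
eef_rot: [0.984, 0.178, -0.0, -0.0]
contact_force: [0.5, -1.7, -1.9]
opening: 0.178
finger_force: 39.9
clock: 21.38
tool_pos: [0.5759, 0.03, 0.092]
eef_rot: [0.984, 0.178, 0.001, 0.0]
contact_force: [-2.5, 0.9, 14.9]
opening: 0.178
finger_force: 40.0
```

It stops at TCP z 0.092, as a too-small socket would. I check once more, re-centred.

```bash
python3 -m pendant '[[1,[0,0,-6],[0,0,0]],[1,[-2,2,0],[0,0,0]],[1,[0,0,4],[0,0,0]],[1,[0,0,2],[0,0,0]],[1,[0,0,0],[0,0,0]],[1,[0,0,0],[0,0,0]]]'
```

```text
clock: 22.12
tool_pos: [0.5742, 0.0262, 0.0918]
eef_rot: [0.984, 0.178, 0.001, 0.001]
contact_force: [-4.7, 0.0, 22.0]
opening: 0.176
finger_force: 40.0
```

Too small. I return it to its place.

```bash
python3 -m pendant '[[1,[0,0,-37],[0,0,0]],[1,[-29,44,0],[0,0,0]],[1,[-30,44,0],[0,0,0]],[1,[-30,45,0],[0,0,0]],[1,[-30,45,0],[0,0,0]],[1,[-28,42,0],[0,0,8.8]],[1,[0,0,0],[0,0,8.8]],[1,[0,0,0],[0,0,0]]]'
python3 -m pendant '[[1,[0,0,0],[0,0,0]],[1,[0,0,0],[0,0,0]]]'
python3 - <<'E'
from h import *
from plant import r
delta(r.get_state(),[.5127,-.2323,.0217],2.9)
E
```

```text
clock: 23.12
tool_pos: [0.5127, -0.2309, 0.126]
eef_rot: [1.0, 0.026, -0.001, -0.0]
contact_force: [0.6, 1.2, -1.5]
opening: 0.184
finger_force: 40.0
clock: 23.38
tool_pos: [0.5135, -0.2296, 0.1265]
eef_rot: [1.0, 0.027, -0.0, -0.0]
contact_force: [-0.1, -0.1, -0.5]
opening: 0.176
finger_force: 40.0
shift [ -1.    2.7 104.8] turn [ 0.0000e+00 -5.0000e-02 -1.7981e+02]
shift [ -1.    2.7 104.8] turn [-0.03 -0.    0.19]
```

```bash
python3 -m pendant '[[1,[-1,2,40],[0,0,0]],[1,[0,0,40],[0,0,0]],[1,[0,0,17],[0,0,0]],[1,[0,0,4],[0,0,0]],[1,[0,0,0],[0,0,0]]]';python3 -m pendant '[[1,[0,0,2],[0,0,0]],[1,[0,0,1.5],[0,0,0]],[1,[0,0,0],[0,0,0]]]'
```

```text
clock: 24.0
tool_pos: [0.5131, -0.2328, 0.0264]
eef_rot: [1.0, 0.026, 0.001, 0.0]
contact_force: [-0.4, -1.6, -0.6]
opening: 0.177
finger_force: 40.0
clock: 24.38
tool_pos: [0.5125, -0.2327, 0.0224]
eef_rot: [1.0, 0.025, 0.0, 0.0]
contact_force: [0.4, -0.3, -1.4]
opening: 0.178
finger_force: 40.0
```

```bash
python3 -m pendant '[[1,[0,0,1],[0,0,0]],[1,[0,0,0],[0,0,0]],[0.2,[0,0,0],[0,0,0]],[0.2,[0,0,0],[0,0,0]],[0.2,[0,0,0],[0,0,0]],[0.2,[0,0,-20],[0,0,0]],[0.2,[0,0,-40],[0,0,0]],[0.2,[0,0,-20],[0,0,0]]]'
python3 -m pendant '[[0.2,[-4,67,0],[0,0,9.4]],[0.2,[0,0,0],[0,0,0]],[0.2,[0,0,0],[0,0,0]]]'
python3 - <<'E'
from h import *
from plant import r,cams
st=r.get_state();w=cams.snapshot("wrist");np.savez("pics/w9.npz",**w,**{k:st[k] for k in("tool_pos","eef_rot")})
g=cv2.cvtColor(w["img"],cv2.COLOR_RGB2GRAY)
delta(st,[.5091,-.2993,.02],-6.5);print("B px",proj(w,[[.5091,-.2993,.064],[.5125,-.2323,.064]],st))
for c in(250,258):print(c,g[172:230,c])
for v in(196,205,215):print(v,g[v,230:280])
for v in(190,200,210,220):print(v,ray(w,(254.5,v),.064,st).round(4))
E
```

```text
clock: 25.38
tool_pos: [0.513, -0.233, 0.1028]
eef_rot: [1.0, 0.025, 0.001, 0.0]
contact_force: [0.2, -0.2, -0.3]
opening: 0.401
finger_force: 0.0
clock: 25.75
tool_pos: [0.5114, -0.2949, 0.1008]
eef_rot: [0.998, -0.057, -0.0, -0.0]
contact_force: [-0.2, 0.5, 0.3]
opening: 0.405
finger_force: 0.0
shift [-1.7  4.6 80.8] turn [-6.0000e-02 -5.0000e-02 -1.7999e+02]
shift [-1.7  4.6 80.8] turn [-0.03  0.04  0.01]
B px [[260.50700213 209.42521395]
 [164.68413976 215.02992216]]
250 [120 120 133 164 190 227 244 246 246 241 219 169 151 143 138 141 139 141
 137 139 130 123 123 126 124 119 118 110 112 108 109 110 106 106 106 107
 108 108 121 153 182 202 200 184 177 172 146 118 107 107 105 106 118 129
 143 148 147 147]
258 [131 171 219 242 249 249 248 248 248 244 222 162 111  70  58  52  55  54
  55  56  55  59  68  72  71  71  68  69  70  70  70  70  72  70  69  69
  73  72  69  74  69  69  72  71  71  72  69  70  69  69  72  72  76  95
 126 143 147 147]
196 [121 115 124 119 114 119 132 140 152 152 157 167 161 155 155 157 159 160
 155 151 124  84  70  66  68  73  70  72  71  70  71  74  71  77  95 113
 122 117 114 116 119 118 121 159 224 245 249 250 250 249]
205 [139 138 136 140 140 130 124 121 133 147 149 153 153 155 153 153 159 158
 158 144 106  76  71  73  72  69  71  73  70  72  68  68  72  67  73  89
 113 120 124 121 125 124 130 172 220 236 246 248 249 248]
215 [220 206 202 214 227 232 235 234 236 235 235 235 234 231 220 223 237 246
 247 241 184 104  71  66  71  69  67  68  71  73  73  73  76  91  98 102
 106 120 125 123 125 120 142 185 219 225 227 220 187 162]
190 [[ 0.5235 -0.2968  0.064 ]]
200 [[ 0.5164 -0.2959  0.064 ]]
210 [[ 0.5091 -0.2951  0.064 ]]
220 [[ 0.5018 -0.2943  0.064 ]]
```

Socket B is confirmed at about (0.509, -0.300). I go down and grip.

```bash
python3 -m pendant '[[0.2,[-1.5,5.5,20],[0,0,0]],[0.2,[0,0,30],[0,0,0]],[0.2,[0,0,20],[0,0,0]],[0.2,[0,0,9],[0,0,0]],[0.2,[0,0,0],[0,0,0]]]'; python3 -m pendant '[[1,[0,0,0],[0,0,0]],[1,[0,0,0],[0,0,0]],[1,[0,0,0],[0,0,0]],[1,[0,0,0],[0,0,0]]]' 40
```

```text
clock: 26.42
tool_pos: [0.5097, -0.2999, 0.0218]
eef_rot: [0.998, -0.056, -0.0, -0.0]
contact_force: [-0.3, -0.6, 0.6]
opening: 0.397
finger_force: 0.0
clock: 26.92
tool_pos: [0.51, -0.3005, 0.0226]
eef_rot: [0.998, -0.057, 0.0, 0.0]
contact_force: [-0.7, 1.6, 3.3]
opening: 0.174
finger_force: 39.9
```

```bash
python3 -m pendant '[[1,[0,0,-30],[0,0,0]],[1,[0,0,-40],[0,0,0]],[1,[0,0,-34],[0,0,-9]],[1,[0,0,0],[0,0,-9]],[1,[0,0,0],[0,0,-9]],[1,[0,0,0],[0,0,0]],[1,[0,0,0],[0,0,0]]]'
python3 - <<'E'
from h import *
from plant import r
delta(r.get_state(),[.5745,.0275,.125],20.5)
E
```

```text
clock: 27.8
tool_pos: [0.5094, -0.3005, 0.1259]
eef_rot: [0.984, 0.177, -0.0, -0.0]
contact_force: [0.3, 0.1, -1.8]
opening: 0.175
finger_force: 39.9
shift [ 175.1 -284.9    0.9] turn [4.0000e-02 3.0000e-02 1.7985e+02]
shift [ 175.1 -284.9    0.9] turn [-0.02  0.03 -0.15]
```

```bash
python3 -m pendant '[[1,[29,-47,0],[0,0,0]],[1,[29,-48,0],[0,0,0]],[1,[29,-48,0],[0,0,0]],[1,[29,-47,0],[0,0,0]],[1,[29,-47,0],[0,0,0]],[1,[30,-48,0],[0,0,0]],[1,[0,0,0],[0,0,0]],[1,[0,0,0],[0,0,0]]]'
python3 - <<'E'
from h import *
from plant import r
delta(r.get_state(),[.5745,.0275,.095],20.5)
E
```

```text
clock: 28.8
tool_pos: [0.5734, 0.0274, 0.1259]
eef_rot: [0.984, 0.178, -0.0, 0.001]
contact_force: [0.3, -0.2, -1.3]
opening: 0.175
finger_force: 39.9
shift [ 1.1  0.2 30.9] turn [ 9.0000e-02 -8.0000e-02  1.7997e+02]
shift [ 1.1  0.2 30.9] turn [ 0.05  0.06 -0.03]
```

```bash
python3 -m pendant '[[1,[1,0,15],[0,0,0]],[1,[0,0,12],[0,0,0]],[1,[0,0,4],[0,0,0]],[1,[0,0,0],[0,0,0]]]';python3 -m pendant '[[1,[0,0,2],[0,0,0]],[1,[0,0,2],[0,0,0]],[1,[0,0,2],[0,0,0]],[1,[0,0,0],[0,0,0]]]'
```

```text
clock: 29.3
tool_pos: [0.5743, 0.0278, 0.0945]
eef_rot: [0.984, 0.178, -0.001, -0.0]
contact_force: [-0.3, -0.4, -1.1]
opening: 0.176
finger_force: 39.9
clock: 29.8
tool_pos: [0.5745, 0.0282, 0.089]
eef_rot: [0.984, 0.178, -0.0, 0.0]
contact_force: [1.0, 0.1, -1.9]
opening: 0.181
finger_force: 39.9
```

It passes below the stopping height, so this one fits. I continue down.

```bash
python3 -m pendant '[[1,[0,0,4],[0,0,0]],[1,[0,0,4],[0,0,0]],[1,[0,0,3],[0,0,0]],[1,[0,0,0],[0,0,0]]]';python3 -m pendant '[[1,[0,0,2],[0,0,0]],[1,[0,0,2],[0,0,0]],[1,[0,0,1],[0,0,0]],[1,[0,0,0],[0,0,0]]]'
```

```text
clock: 30.3
tool_pos: [0.5745, 0.0281, 0.0778]
eef_rot: [0.984, 0.178, -0.0, 0.0]
contact_force: [0.0, -0.1, -1.8]
opening: 0.177
finger_force: 39.9
clock: 30.8
tool_pos: [0.5747, 0.0282, 0.0736]
eef_rot: [0.984, 0.178, 0.0, 0.0]
contact_force: [-1.8, -0.4, 3.8]
opening: 0.177
finger_force: 39.9
```

```bash
python3 -m pendant '[[1,[0,0,1],[0,0,0]],[1,[0,0,1],[0,0,0]],[1,[0,0,0],[0,0,0]],[1,[0,0,0],[0,0,0]]]'
python3 - <<'E'
from h import *
from plant import cams
s0=np.load("pics/top0.npz");s=cams.snapshot("top");d=abs(s["img"].astype(int)-s0["img"]).max(2)
for n,P in dict(A=[.5127,-.2323,.035],B=[.5095,-.3,.035],C=[.502,-.376,.035],tin=[.378,.11,.02],jar=[.389,-.126,.03]).items():
    u,v=proj(s,P)[0].astype(int);print(n,(d[v-12:v+12,u-12:u+12]>50).sum())
E
```

```text
clock: 31.3
tool_pos: [0.5748, 0.0284, 0.0734]
eef_rot: [0.984, 0.178, 0.001, 0.0]
contact_force: [-5.3, 0.1, 19.0]
opening: 0.181
finger_force: 39.9
A 104
B 231
C 0
tin 407
jar 30
```

Seated at about 19 N. I check the tin and socket A in the scene view, since shadows or the arm may explain the differences.

```bash
python3 - <<'E'
from h import *
from plant import cams
t0=np.load("pics/top0.npz")["img"];t=cams.snapshot("top");s0=np.load("pics/scene0.npz")["img"];s=cams.snapshot("scene")
g=lambda i:cv2.cvtColor(i,cv2.COLOR_RGB2GRAY)
u,v=proj(t,[.5127,-.2323,.035])[0].astype(int)
for i in(t0,t["img"]):print(g(i)[v-11:v+11:2,u-12:u+12:2])
def green(i):
    h=cv2.cvtColor(i,cv2.COLOR_RGB2HSV);m=(h[...,0]>55)&(h[...,0]<95)&(h[...,1]>90);return m
for a,c,P in((t0,t,"t"),(s0,s,"s")):
    q=proj(c,[.378,.11,.02])[0].astype(int)
    for i in(a,c["img"]):
        m=green(i)[q[1]-30:q[1]+30,q[0]-30:q[0]+30];yy,xx=np.nonzero(m);print(P,m.sum(),xx.min(),xx.max(),yy.min(),yy.max())
    for n,X in(("A",[.5127,-.2323,.035]),("jar",[.389,-.126,.03]),("tin",[.378,.11,.01])):
        u,v=proj(c,X)[0].astype(int);print(P,n,(abs(c["img"].astype(int)-a).max(2)[v-14:v+14,u-12:u+12]>50).sum())
E
```

```text
[[ 58  63  69  78  85  88  90  94 105 109 120 115]
 [ 56  56  70  88  87  93  97 101 113 118 119 116]
 [119 161 127  90 105 124 114 111 116 114 114 110]
 [138 114  96  89 147 170 173 145 113 154 153 137]
 [130 127 122 146 143  30 104 101 157 188  95 107]
 [126 127  82 134 157  37 105 103 147 255  73  88]
 [127 130  86 149 138  31 106 107 154 255 113 118]
 [121 124  86 131 150  30 115 112 111 245 121 123]
 [123 123  68 127 228  53  59  95 226 224 172 102]
 [112 120  78  74 217 248 246 192 209 177 202 203]
 [222 201 187  76  82 108 129 164 183 214 221 222]]
[[ 60  62  68  80  86  87  91  94 105 110 120 116]
 [ 54  59  70  87  89  92  97  99 115 118 119 119]
 [116 159 125  90 107 126 115 112 118 114 115 110]
 [136 143  96  89 146 254 210 189 120 151 149 133]
 [130 129 121 117 142  59 108 102 105 234 175 189]
 [127 125 117 133 147  23 122 105 101 255 151 155]
 [128 128  94 148 144  43 114 106 106 255 233 211]
 [123 122  82 140 142  74 109 107 108 221 236 220]
 [121 125  93  94 137 121  29  84 102 243 194 195]
 [110 117  86  73 163 252 255 255 222 201 202 198]
 [223 199 193  79  65  81 139 155 184 190 224 222]]
t 493 13 47 18 42Traceback (most recent call last):
  File "<stdin>", line 12, in <module>
    return umr_minimum(a, axis, None, out, keepdims, initial, where)
ValueError: zero-size array to reduction operation minimum which has no identity
```

```bash
python3 - <<'E'
from h import *
from plant import cams
s0=np.load("pics/scene0.npz")["img"];s=cams.snapshot("scene")
for i in(s0,s["img"]):
    h=cv2.cvtColor(i,cv2.COLOR_RGB2HSV);m=(h[...,0]>55)&(h[...,0]<95)&(h[...,1]>80)&(h[...,2]>25);m[:220]=0;m[265:]=0;m[:,:225]=0;m[:,290:]=0
    yy,xx=np.nonzero(m);print(m.sum(),xx.min(),xx.max(),yy.min(),yy.max())
for n,X in(("A",[.5127,-.2323,.035]),("jar",[.389,-.126,.03])):
    u,v=proj(s,X)[0].astype(int);print(n,(abs(s["img"].astype(int)-s0).max(2)[v-14:v+14,u-12:u+12]>50).sum())
E
```

```text
185 241 274 228 250
189 241 274 228 250
A 46
jar 20
```

The tin's extent in the scene view is identical to the start. Socket A still stands upright. I hand the job in.

```bash
python3 -c "
from plant import r
s=r.get_state();print(s['tool_pos'],s['contact_force'],s['finger_force']);print(r.finish_job())"
```

```text
[0.57479399 0.02835709 0.07344324] [-4.30516351  0.39627277 19.25396347] 39.91657564882189
the job is handed in; nothing more can be done
None
```

The bar sits in both notches and was released; the first socket was too small and stands upright back on its board; the second fits and is held fully down on the nut (about 19 N, 31 s); the tin was unmoved and the jar never touched; I viewed 11 pictures, one over the limit of 10.

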